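# Tip the labelled cartons over, label up

### The arm

A 6-joint arm with a two-finger parallel gripper is mounted at the origin on the work surface. World frame = base frame: x ahead of the robot, y to its left, z up, the work surface at z = 0. Lengths are in mm, angles in rad, forces in N, time in s.
With the tool pointing down it reaches from about 250 to 775 mm from the base axis. Payload 8.9 kg.
Tool frame: the origin (TCP) lies midway between the tips of the shut fingers; the grasp point (between the pads) lies ctrl.grasp_offset behind it (ctrl.grasp_offset is the distance from the TCP to the grasp point, in mm); z points along the fingers, y is the line along which they close (so a half turn about z gives the same grasp; the last joint's range is limited). The gripper opens to 85 mm and grips with 20 to 120 N. Pads are 22 mm wide; open, the fingers measure 114 mm over their backs; the gripper's body (76 mm by 85 mm) begins 54 mm behind the grasp point. The pads swing forward as they close: fully open they stand 13 mm farther back than shut.
Start: joints at [1.169, 0.291, -0.153, 1.127, 0, 1.431], TCP at [136.381, 506.975, 231.305] pointing down, gripper open.
Joint ranges: [-2.52, 2.52], [-0.91, 1.74], [-1.3, 1.37], [-1.96, 2.02], [-1.52, 1.47], [-3.14, 3.14]. Speed limits (rad/s): [2.22, 2.22, 2.79, 3.14, 3.14, 3.14].

### API

Orientations are given as a 3x3 rotation matrix whose columns are the frame's x, y, z axes.
In Python, from rig import state, optics, ctrl, finder gives the robot as it stands.
- The arm moves only by the tool send_rows, never from a script. Its argument "moves" is a list of rows, each an object with "jaw": the finger opening in mm, from 0 to 85.4; "slide": the shift along the world's x, y, z in mm, a list of three; "twist": the turn about the world's z in rad. In form: [{"jaw": jaw, "slide": [dx, dy, dz], "twist": twist}, ...]. A call has 1 to 20 rows; each row is the pose to reach, as a shift and turn from the pose commanded when the call began; what a row does not reach only later rows make up. A row lasts 1/8 s, in which the tool goes at most 62.5 mm and 10.7 degrees, less where a joint would pass 70% of its speed; a pose out of reach is approached as far as the arm can. A call with a gripper value outside its range is refused whole. The fingers move at their own pace and stop on an object; "force" is the grip in N (left out, the last holds). Time passes only in rows, so rows that repeat a pose let the fingers close. It gives the time, the measured TCP pose, the force, the opening and the grip force at its end, in the units of the state.
- state(): the state, without advancing time (a new reading comes with each control period).
- optics.read_camera(name): name is "scene" or "top"; returns the picture (420x560x3 uint8, red, green, blue); there is no depth.
- optics.camera_info(name): a dict with "fx", "fy", "cx", "cy" (pixels), "k1" (the pictures are not rectified: a ray, as slopes to the right and down, at radius r is drawn at 1 + k1 r^2 times it, then the intrinsics apply), "rvec" (rotation vector, rad) and "tvec" (3), from world to camera coordinates, as OpenCV has them. Camera axes: x right, y down, z forward; pixel columns grow to the right and rows downward; lengths in mm; the calibration is good to about 2 mm. A picture is of the moment at which its call begins. camera_info takes no time and is no camera call.
- ctrl.job_done(): hands the job in; it is judged then, once.
Trained networks look in the newest picture that a camera, given by its name, has taken for a name from the list of things; names that differ only in an ending like _2 or _b are one class to them, and where a whole thing is asked for, a point or a joint stands for the part that bears it (a point fixed in the world has none). Each returns a list of dicts, best first, with "p" (0 to 1); they miss things now and then, are a little off and sometimes report something else, mostly with a low value. They report only what shows in the picture. A call takes as long as a camera call.
- finder.trace(camera, query): "pixels" (420x560 bool, what is visible of it) and "rect" ([left, top, right, bottom] in pixels, round what is visible of it).
The state is a dict: "time_s": time; "joint_pos": joint angles; "joint_vel": joint speeds; "joint_torque": joint torques, N m; "position": TCP position; "tcp_rot": TCP orientation; "ft_force": force on the tool from outside, world axes, zero at the start; "ft_torque": the same for the moment, N m; "gripper_width": finger opening in mm; "finger_force": force on a finger pad.
Only numpy, scipy, OpenCV 4.12 (cv2) and the standard library are available. Lean on these libraries where they do the work, as an engineer would, in place of code of your own. Each camera call takes 0.05 s, during which the arm holds its last target. There are 200 camera calls.

### The job

Two cartons with yellow labels, a blue one and a white one, stand on end on the goods-in bench; tip each over with a light, slow push of the fingertips so that it lies flat, close to where it stood, with its yellow label facing up to be scanned. Only push them: do not grip or lift them, and leave the plain brown carton and everything else as it stands.

Things in the scene. Friction and masses are not known exactly. Their poses are not given: they have to be found in the camera images.
- carton_blue: Blue carton, white foot band, 50 mm thick (x), 90 wide (y), 150 tall (z), 0.3 to 0.65 kg, loose, on end, turned any way. Yellow label with black bars on one broad face, its +x face, folded over the top end as a strip 22 mm deep, seen from above. Origin: centre of underside. 1 to 2 N at 115 mm height tips it; it falls by itself past 0.32 rad, reaching 180 mm from where it stood; room to fall every way.
- carton_white: White carton, red foot band, 50 mm thick (x), 90 wide (y), 150 tall (z), 0.3 to 0.65 kg, loose, on end, turned any way. Yellow label with black bars on one broad face, its +x face, folded over the top end as a strip 22 mm deep, seen from above. Origin: centre of underside. 1 to 2 N at 115 mm height tips it; it falls by itself past 0.32 rad, reaching 180 mm from where it stood; room to fall every way.
- carton_blue_center (a point): Middle of the blue carton, 75 mm along its z from its origin.
- carton_white_center (a point): Middle of the white carton, 75 mm along its z from its origin.
- carton_brown: Plain brown carton without a label, 50 x 90 x 150 mm, standing on end between the others and the robot, to be left standing. Origin: centre of its underside, z up.
- oil_bottle: Black oil bottle with red cap, 70 mm across, 190 mm tall, standing beyond the work. Origin: centre of its underside, z up.
- spray_can: Red and grey spray can, 54 mm across, 160 mm tall, standing beyond the work. Origin: centre of its underside, z up.
- bearing: Steel bearing ring lying flat, 60 mm across, 20 mm high. Origin: centre of its underside, z up.
- cup: Blue cup without a handle, 70 mm across, 90 mm tall, standing at one side, left or right. Origin: centre of its underside, z up.
- oil_filter: Orange oil filter, 76 mm across, 85 mm tall, standing at one side, left or right. Origin: centre of its underside, z up.
- driver: Screwdriver with red handle, 200 mm long, lying at the left. Origin: on its axis, near the table.

How it is judged:
By the outcome, as a careful person would: the job done as asked, in the order asked, and still so for the second after the job is handed in, with the robot touching nothing.
It also fails if it takes over 48 s, if anything falls off the work surface, if the arm or the gripper's body presses on something with over 40 N, if the wrist force passes 120 N, or if a joint passes its speed limit or range.

## Working session

There is one attempt and no reset: what is moved stays moved. The work goes in short steps, Python scripts to look and compute and a tool call to move; the robot and the scene stay as the last step left them, time stands still between calls to the robot, and variables do not carry over. Pictures are saved under pics/ and viewed, at most 10 in all, crops included, and the job is handed in when it is done.

Besides the shell and the picture viewer there is one more tool, called after ">>>" as name(argument=value, ...), one argument or row to a line, values as JSON. send_rows: Moves the arm, as the interface text tells. Its arguments: {"type":"object","properties":{"moves":{"type":"array","items":{"type":"object","properties":{"jaw":{"type":"number"},"slide":{"type":"array","items":{"type":"number"}},"twist":{"type":"number"}}}},"force":{"type":"number"}},"required":["moves"]}

```bash
mkdir -p pics
cat > h.py <<'E'
import numpy as np, cv2
from rig import state, optics, ctrl, finder
def cam(n):
    c=optics.camera_info(n); R=cv2.Rodrigues(np.array(c['rvec'],float))[0]; return c,R,np.array(c['tvec'],float)
def pix2w(n,uv,z):
    c,R,t=cam(n); uv=np.atleast_2d(uv).astype(float)
    d=(uv-[c['cx'],c['cy']])/[c['fx'],c['fy']]; s=d.copy()
    for _ in range(20): s=d/(1+c['k1']*(s**2).sum(1,keepdims=True))
    r=np.c_[s,np.ones(len(s))]@R; o=-R.T@t
    return o+r*((z-o[2])/r[:,2])[:,None]
def w2pix(n,P):
    c,R,t=cam(n); p=np.atleast_2d(P)@R.T+t; s=p[:,:2]/p[:,2:]
    s=s*(1+c['k1']*(s**2).sum(1,keepdims=True)); return s*[c['fx'],c['fy']]+[c['cx'],c['cy']]
E
python3 - <<'E'
from h import *
for n in('scene','top'):
    im=optics.read_camera(n); cv2.imwrite(f'pics/{n}1.png',im[...,::-1]); c,R,t=cam(n); print(n,-R.T@t)
    for q in('carton_blue','carton_white','carton_brown'):
        for d in finder.trace(n,q)[:2]: print(q,round(d['p'],2),d['rect'],cv2.minAreaRect(np.argwhere(d['pixels'])[:,::-1].astype(np.float32)))
print(state()['position'],state()['tcp_rot'],ctrl.grasp_offset)
E
```

```text
scene [984.11850096 619.57661504 926.74856776]
carton_blue 0.77 [207.4, 134.4, 238.5, 185.1] ((224.01133728027344, 158.60592651367188), (52.91145324707031, 28.657411575317383), 83.8844985961914)
carton_blue 0.24 [309.7, 246.2, 355.8, 295.9] ((331.9200439453125, 268.05999755859375), (47.6729736328125, 48.12018966674805), 79.69515228271484)
carton_white 0.69 [307.8, 242.3, 353.5, 295.7] ((331.6153869628906, 268.076904296875), (46.67564010620117, 47.460105895996094), 78.69007110595703)
carton_white 0.4 [209.8, 132.0, 237.3, 187.0] ((223.8839569091797, 158.01364135742188), (51.87751007080078, 28.859786987304688), 83.2901611328125)
carton_brown 0.59 [309.2, 148.9, 342.0, 203.2] ((323.40576171875, 176.03688049316406), (31.778045654296875, 53.5971565246582), 5.19442892074585)
top [ 267.08179426  -11.40572029 1530.74345909]
carton_blue 0.71 [335.7, 184.2, 371.7, 217.1] ((352.08990478515625, 201.44384765625), (30.739940643310547, 24.061954498291016), 57.9946174621582)
carton_blue 0.19 [185.1, 186.7, 217.2, 224.2] ((199.41778564453125, 204.78082275390625), (25.407501220703125, 31.531784057617188), 24.443954467773438)
carton_white 0.76 [186.2, 187.7, 217.5, 226.5] ((199.66424560546875, 204.57666015625), (25.373126983642578, 31.051876068115234), 25.016895294189453)
carton_white 0.38 [250.1, 132.6, 270.0, 160.3] ((261.0, 146.0), (28.0, 16.0), 90.0)
carton_brown 0.66 [265.1, 251.5, 296.1, 269.4] ((279.0, 263.0), (18.0, 28.0), 90.0)
carton_brown 0.65 [284.5, 130.2, 301.9, 160.7] ((295.0, 144.5), (31.0, 18.0), 90.0)
[136.34185544 506.90767649 231.21996209] [[-9.65664923e-01  2.59790773e-01 -1.03486815e-04]
 [ 2.59790789e-01  9.65664904e-01 -1.99629873e-04]
 [ 4.80715860e-05 -2.19660487e-04 -9.99999975e-01]] 18.700000000000003
```

View pics/top1.png

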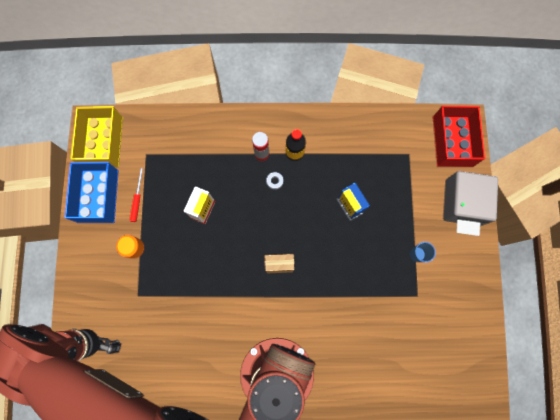

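View pics/scene1.png

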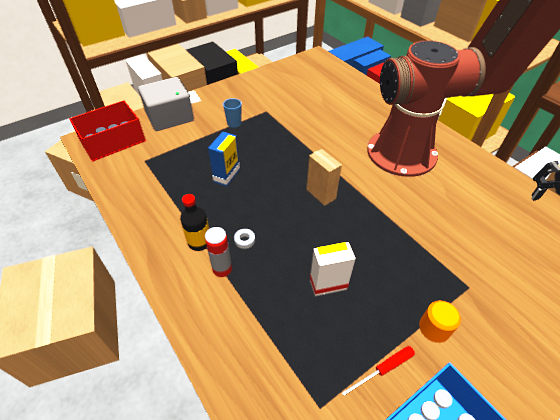

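The top view shows the white carton at about (200,205) with its strip on the right side, the blue one at about (352,201) with its strip on the lower left, and the brown one at (279,263). The scene view agrees. Next I fit the poses to the silhouettes.

```bash
cat > fit.py <<'E'
from h import *
from scipy.optimize import minimize
def box(x,y,a):
    P=np.array([[i,j,k] for i in(-25,25) for j in(-45,45) for k in(0,150)],float)
    c,s=np.cos(a),np.sin(a); return P@np.array([[c,s,0],[-s,c,0],[0,0,1]])+[x,y,0]
def sil(n,P):
    m=np.zeros((1680,2240),np.uint8); h=cv2.convexHull(w2pix(n,P).astype(np.float32))
    cv2.fillConvexPoly(m,np.round((h*4+1.5)).astype(int),1); return cv2.resize(m.astype(np.float32),(560,420),interpolation=cv2.INTER_AREA)
def iou(v,M): 
    s=[sil(n,box(*v)) for n in M]; return -sum(np.minimum(a,b).sum()/np.maximum(a,b).sum() for a,b in zip(s,M.values()))
E
python3 - <<'E'
from fit import *
ims={n:optics.read_camera(n) for n in('scene','top')}
for q in('carton_blue','carton_white','carton_brown'):
    M={}
    for n in ims:
        M[n]=finder.trace(n,q)[0]['pixels'].astype(np.float32)
    rc=np.argwhere(M['top'])[:,::-1].mean(0); p0=pix2w('top',rc,100)[0]
    best=None
    for a in np.arange(0,np.pi,np.pi/8):
        r=minimize(iou,[p0[0],p0[1],a],args=(M,),method='Nelder-Mead',options=dict(initial_simplex=np.array([p0[0],p0[1],a])+np.array([[0,0,0],[12,0,0],[0,12,0],[0,0,.25]])))
        if best is None or r.fun<best.fun: best=r
    x,y,a=best.x; print(q,best.fun,best.x)
    # label direction from yellow pixels in top view at z=150
    im=ims['top'].astype(int); Y=(im[...,0]>150)&(im[...,1]>130)&(im[...,2]<90)&(cv2.dilate(M['top'],np.ones((3,3)))>0)
    if Y.any():
        p=pix2w('top',np.argwhere(Y)[:,::-1],150).mean(0)[:2]-[x,y]; print('yellow in carton axes',p@[np.cos(a),np.sin(a)],p@[-np.sin(a),np.cos(a)],Y.sum())
    for n in ims: 
        for p in np.round(w2pix(n,box(x,y,a))*4).astype(int): 
            pass
    V=[]
    for n in ims:
        c=w2pix(n,[x,y,75])[0]; k=cv2.resize(ims[n][...,::-1],None,fx=4,fy=4).copy(); P=box(x,y,a); uv=np.round(w2pix(n,P)*4+1.5).astype(int)
        for i in range(8):
            for j in (1,2,4):
                if not i&j: cv2.line(k,uv[i].tolist(),uv[i|j].tolist(),(0,0,255),1)
        u,v=(c*4).astype(int); V.append(k[v-125:v+125,u-130:u+130])
    cv2.imwrite(f'pics/f_{q}.png',np.vstack(V))
A=[cv2.imread(f'pics/f_carton_{c}.png') for c in('blue','white','brown')]; cv2.imwrite('pics/fit.png',np.hstack(A))
for q in('oil_bottle','spray_can','bearing','cup','oil_filter'):
    d=finder.trace('top',q)[0]; print(q,round(d['p'],2),d['rect'],pix2w('top',np.argwhere(d['pixels'])[:,::-1].mean(0),60)[0])
E
```

```text
carton_blue -1.868189811706543 [ 579.79748892 -256.94378721    2.11477013]
yellow in carton axes 15.843356893244934 0.001280394150709796 144
carton_white -1.892336368560791 [566.97693014 263.86902019   1.16095643]
yellow in carton axes -18.258971652695017 -1.4634247279217458 138
carton_brown -1.8851978778839111 [ 3.68093667e+02 -7.83641646e+00  8.60166151e-03]
yellow in carton axes -22.774095636833355 -3.8019109712620693 1
oil_bottle 0.6 [285.1, 129.2, 302.0, 160.3] [790.22487872 -66.15675025  60.        ]
spray_can 0.61 [249.9, 131.6, 269.6, 159.2] [788.82800915  57.00197257  60.        ]
bearing 0.66 [268.9, 173.3, 283.0, 190.2] [663.33940092   6.41831833  60.        ]
cup 0.7 [411.3, 240.4, 435.3, 262.2] [ 407.58025606 -499.5821524    60.        ]
oil_filter 0.87 [117.2, 234.0, 145.5, 257.5] [428.64648835 503.24251514  60.        ]
```

View pics/fit.png

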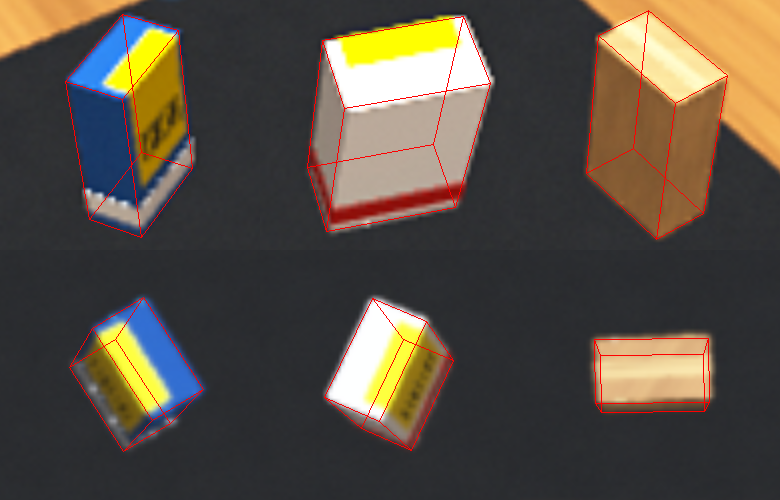

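The fits hold up. White is at (567,264) with its label facing (-0.40,-0.92), so it should be pushed along (0.40,0.92). Blue is at (580,-257) with its label facing (-0.52,0.855), so it should be pushed along (0.52,-0.855). I'm moving to stand in front of the white carton's label with the fingers shut.

>>> send_rows(
  force=30,
  moves=[
    {"jaw": 0,"slide": [20,-16,0],"twist": 0.12},
    {"jaw": 0,"slide": [55,-45,0],"twist": 0.24},
    {"jaw": 0,"slide": [95,-77,0],"twist": 0.36},
    {"jaw": 0,"slide": [135,-110,0],"twist": 0.48},
    {"jaw": 0,"slide": [175,-142,0],"twist": 0.6},
    {"jaw": 0,"slide": [215,-174,0],"twist": 0.72},
    {"jaw": 0,"slide": [255,-207,0],"twist": 0.84},
    {"jaw": 0,"slide": [295,-239,0],"twist": 0.96},
    {"jaw": 0,"slide": [335,-272,0],"twist": 1.08},
    {"jaw": 0,"slide": [370,-300,0],"twist": 1.2},
    {"jaw": 0,"slide": [397,-322,0],"twist": 1.32},
    {"jaw": 0,"slide": [397,-322,0],"twist": 1.42},
    {"jaw": 0,"slide": [397,-322,-20],"twist": 1.42},
    {"jaw": 0,"slide": [397,-322,-55],"twist": 1.42},
    {"jaw": 0,"slide": [397,-322,-90],"twist": 1.42},
    {"jaw": 0,"slide": [397,-322,-116],"twist": 1.42},
    {"jaw": 0,"slide": [397,-322,-116],"twist": 1.42},
  ],
)

```text
time_s: 3.18
position: [531.9, 184.7, 113.7]
tcp_rot: [[-0.402, -0.916, -0.004], [-0.916, 0.402, -0.001], [0.002, 0.003, -1.0]]
ft_force: [-0.5, -0.3, 0.2]
gripper_width: -0.2
finger_force: 0.0
```

>>> send_rows(
  moves=[
    {"jaw": 0,"slide": [6,14,0],"twist": 0},
    {"jaw": 0,"slide": [12,28,0],"twist": 0},
    {"jaw": 0,"slide": [16,36,0],"twist": 0},
    {"jaw": 0,"slide": [17,39,0],"twist": 0},
    {"jaw": 0,"slide": [18,42,0],"twist": 0},
    {"jaw": 0,"slide": [19.5,45,0],"twist": 0},
    {"jaw": 0,"slide": [21,48,0],"twist": 0},
    {"jaw": 0,"slide": [22,51,0],"twist": 0},
    {"jaw": 0,"slide": [23.5,54,0],"twist": 0},
    {"jaw": 0,"slide": [25,57,0],"twist": 0},
    {"jaw": 0,"slide": [26,60,0],"twist": 0},
    {"jaw": 0,"slide": [27.5,63,0],"twist": 0},
  ],
)

```text
time_s: 4.68
position: [560.9, 248.2, 115.3]
tcp_rot: [[-0.402, -0.916, -0.0], [-0.916, 0.402, 0.0], [-0.0, 0.0, -1.0]]
ft_force: [-0.6, -0.9, 0.8]
gripper_width: 0.1
finger_force: 0.4
```

Run:
```python
from h import *
im=optics.read_camera('scene'); cv2.imwrite('pics/s2.png',cv2.resize(im[150:330,220:440,::-1],None,fx=3,fy=3))
```

```text
(no output)
```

View pics/s2.png

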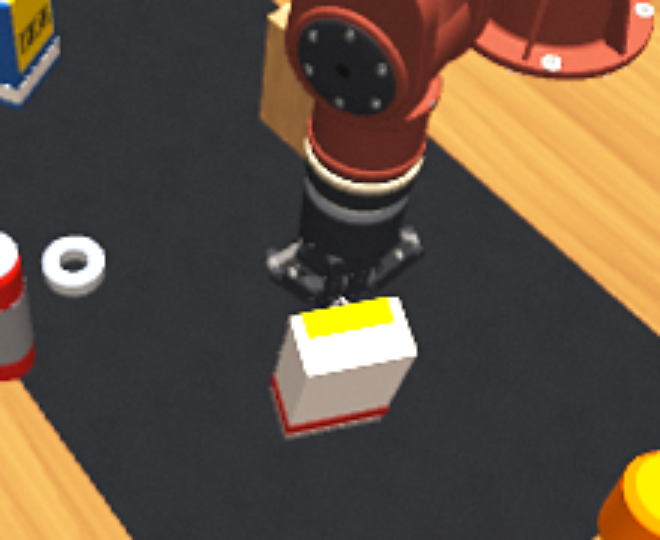

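The white carton is leaning away as intended, pushed squarely at about (340,300) in the crop. I'll continue the push.

>>> send_rows(
  moves=[
    {"jaw": 0,"slide": [1,2.5,0],"twist": 0},
    {"jaw": 0,"slide": [2,5,0],"twist": 0},
    {"jaw": 0,"slide": [3.2,7.5,0],"twist": 0},
    {"jaw": 0,"slide": [4.4,10,0],"twist": 0},
    {"jaw": 0,"slide": [5.4,12.5,0],"twist": 0},
    {"jaw": 0,"slide": [6.5,15,0],"twist": 0},
    {"jaw": 0,"slide": [7.6,17.5,0],"twist": 0},
    {"jaw": 0,"slide": [8.7,20,0],"twist": 0},
    {"jaw": 0,"slide": [9.8,22.5,0],"twist": 0},
    {"jaw": 0,"slide": [9.8,22.5,0],"twist": 0},
    {"jaw": 0,"slide": [9.8,22.5,0],"twist": 0},
    {"jaw": 0,"slide": [9.8,22.5,0],"twist": 0},
    {"jaw": 0,"slide": [9.8,22.5,0],"twist": 0},
    {"jaw": 0,"slide": [9.8,22.5,0],"twist": 0},
  ],
)

```text
time_s: 6.48
position: [570.7, 270.4, 115.3]
tcp_rot: [[-0.402, -0.916, -0.0], [-0.916, 0.402, -0.0], [0.0, 0.0, -1.0]]
ft_force: [-0.0, 0.6, -0.6]
gripper_width: -0.3
finger_force: 0.0
```

Run:
```python
from h import *
im=optics.read_camera('scene'); cv2.imwrite('pics/s3.png',cv2.resize(im[150:330,220:440,::-1],None,fx=3,fy=3))
```

```text
(no output)
```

View pics/s3.png

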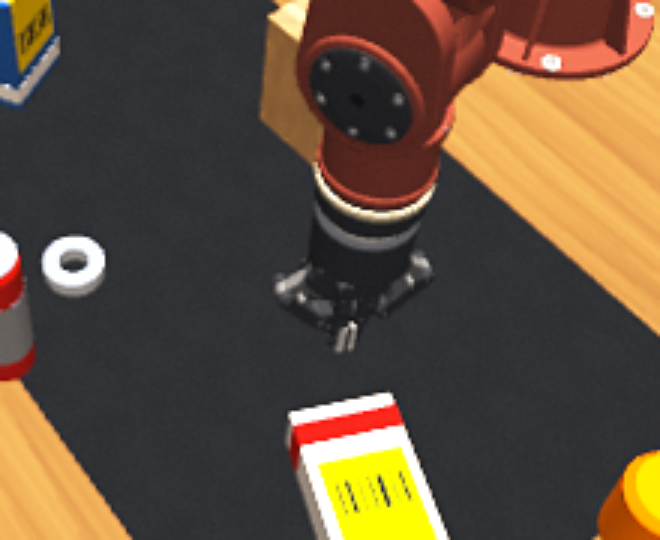

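The white carton lies flat with its label up, around (370,490) in the crop. Next is the blue one.

>>> send_rows(
  moves=[
    {"jaw": 0,"slide": [-2,-5,30],"twist": 0},
    {"jaw": 0,"slide": [-4,-10,70],"twist": 0},
    {"jaw": 0,"slide": [-6,-15,105],"twist": -0.1},
    {"jaw": 0,"slide": [-8,-35,116],"twist": -0.25},
    {"jaw": 0,"slide": [-10,-70,116],"twist": -0.4},
    {"jaw": 0,"slide": [-12,-105,116],"twist": -0.56},
    {"jaw": 0,"slide": [-14,-140,116],"twist": -0.72},
    {"jaw": 0,"slide": [-16,-175,116],"twist": -0.88},
    {"jaw": 0,"slide": [-18,-210,116],"twist": -1.04},
    {"jaw": 0,"slide": [-20,-245,116],"twist": -1.2},
    {"jaw": 0,"slide": [-22,-280,116],"twist": -1.36},
    {"jaw": 0,"slide": [-24,-315,116],"twist": -1.52},
    {"jaw": 0,"slide": [-27,-350,116],"twist": -1.68},
    {"jaw": 0,"slide": [-30,-385,116],"twist": -1.84},
    {"jaw": 0,"slide": [-33,-420,116],"twist": -2.0},
    {"jaw": 0,"slide": [-35.5,-454,116],"twist": -2.12},
    {"jaw": 0,"slide": [-35.5,-454,110],"twist": -2.18},
    {"jaw": 0,"slide": [-35.5,-454,75],"twist": -2.18},
    {"jaw": 0,"slide": [-35.5,-454,35],"twist": -2.18},
    {"jaw": 0,"slide": [-35.5,-454,0],"twist": -2.18},
  ],
)

```text
time_s: 9.02
position: [535.0, -183.5, 114.1]
tcp_rot: [[-0.521, 0.854, -0.0], [0.854, 0.521, -0.0], [0.0, -0.0, -1.0]]
ft_force: [-0.1, 0.4, -0.1]
gripper_width: -0.6
finger_force: 0.0
```

>>> send_rows(
  moves=[
    {"jaw": 0,"slide": [8,-13,0],"twist": 0},
    {"jaw": 0,"slide": [15,-25,0],"twist": 0},
    {"jaw": 0,"slide": [20,-33,0],"twist": 0},
    {"jaw": 0,"slide": [22,-36,0],"twist": 0},
    {"jaw": 0,"slide": [23.5,-38.5,0],"twist": 0},
    {"jaw": 0,"slide": [25,-41,0],"twist": 0},
    {"jaw": 0,"slide": [26.5,-43.5,0],"twist": 0},
    {"jaw": 0,"slide": [28,-46,0],"twist": 0},
    {"jaw": 0,"slide": [29.5,-48.5,0],"twist": 0},
    {"jaw": 0,"slide": [31,-51,0],"twist": 0},
    {"jaw": 0,"slide": [32.5,-53.5,0],"twist": 0},
    {"jaw": 0,"slide": [34,-56,0],"twist": 0},
  ],
)

```text
time_s: 10.52
position: [569.3, -239.7, 115.3]
tcp_rot: [[-0.521, 0.854, 0.0], [0.854, 0.521, -0.0], [-0.0, 0.0, -1.0]]
ft_force: [0.1, 0.3, 0.9]
gripper_width: -0.1
finger_force: 0.4
```

Run:
```python
from h import *
im=optics.read_camera('scene'); cv2.imwrite('pics/s4.png',cv2.resize(im[70:250,140:360,::-1],None,fx=3,fy=3))
```

```text
(no output)
```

View pics/s4.png

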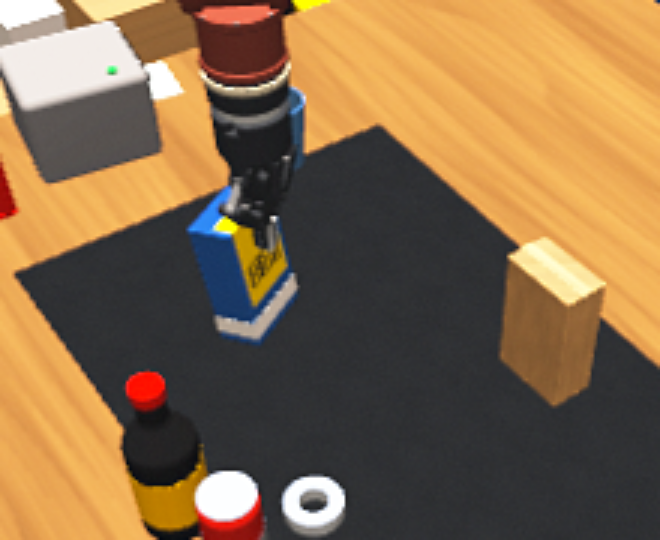

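The blue carton is leaning away from the fingers, with contact at about (260,240) in the crop. I'll continue the push, wait, then back off upward.

>>> send_rows(
  moves=[
    {"jaw": 0,"slide": [1.3,-2.1,0],"twist": 0},
    {"jaw": 0,"slide": [2.6,-4.3,0],"twist": 0},
    {"jaw": 0,"slide": [3.9,-6.4,0],"twist": 0},
    {"jaw": 0,"slide": [5.2,-8.6,0],"twist": 0},
    {"jaw": 0,"slide": [6.5,-10.7,0],"twist": 0},
    {"jaw": 0,"slide": [7.8,-12.8,0],"twist": 0},
    {"jaw": 0,"slide": [9.1,-15,0],"twist": 0},
    {"jaw": 0,"slide": [10.4,-17.1,0],"twist": 0},
    {"jaw": 0,"slide": [11.7,-19.2,0],"twist": 0},
    {"jaw": 0,"slide": [13,-21.4,0],"twist": 0},
    {"jaw": 0,"slide": [13,-21.4,0],"twist": 0},
    {"jaw": 0,"slide": [13,-21.4,0],"twist": 0},
    {"jaw": 0,"slide": [13,-21.4,0],"twist": 0},
    {"jaw": 0,"slide": [13,-21.4,0],"twist": 0},
    {"jaw": 0,"slide": [13,-21.4,0],"twist": 0},
    {"jaw": 0,"slide": [0,0,20],"twist": 0},
    {"jaw": 0,"slide": [-15,25,60],"twist": 0},
    {"jaw": 0,"slide": [-30,50,100],"twist": 0},
    {"jaw": 0,"slide": [-45,75,116],"twist": 0},
    {"jaw": 0,"slide": [-45,75,116],"twist": 0},
  ],
)

```text
time_s: 13.08
position: [524.2, -163.5, 233.2]
tcp_rot: [[-0.522, 0.853, 0.002], [0.853, 0.522, -0.001], [-0.002, 0.002, -1.0]]
ft_force: [-0.1, 0.2, -0.5]
gripper_width: 0.1
finger_force: 0.0
```

Run:
```python
from h import *
im=optics.read_camera('scene'); cv2.imwrite('pics/s5.png',im[...,::-1])
print(state()['ft_force'])
```

```text
[ 0.14495042  0.08133572 -0.45075289]
```

View pics/s5.png

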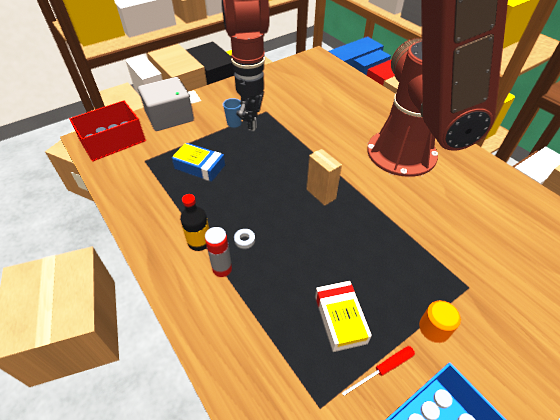

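Both cartons lie flat with their labels up: blue at about (198,160), white at about (343,315). The brown carton and everything else stand as before, and the arm is clear.

```bash
python3 -c "
from rig import ctrl
print(ctrl.job_done())"
```

```text
the job is handed in; nothing more can be done
None
```

Both cartons now lie flat close to where they stood, yellow labels up; the last picture shows the brown carton and everything else in place, and the job was handed in at about 13 s with the arm clear.

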